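# Refit the load plate of a paint-mixing beam scale, float the beam and arrest it

## Task

Take the wiped load plate from its sloping rest and set it gently on the beam scale so that its three ball feet settle fully into the cone, groove and flat seats of the spider, feeling for them since the spider may stand a little to either side, and let go of it. Then swing the arrest lever right over to free the beam, let it float still near level for two seconds without touching its stops, and swing the lever fully back to arrest it, leaving the plate seated and everything let go. Do not force the scale, and leave the tin, cup and tape roll alone.

Things in the scene. Friction and masses are not known exactly. Their poses are not given: they have to be found in the camera images.
- scale: beam scale, fixed to the bench: grey base 140 (x) x 310 (y) x 30 mm, origin under its centre, z up. The arrest lever sticks out at -x. The aluminium beam lies along y, pivoted 75 mm above the bench over the centre, between two posts (top 82 mm); at +y it carries a three-armed spider with three steel seats, at -y a steel counterweight 48 mm across (top 97 mm). Two rests rise under the beam to arrest it.
- plate_grip (a point): grip centre of the load plate; z is the plate's upward normal, x points along its one long arm. A black upright grip bar stands on the disc: 40 mm along x, 14 mm thick along y, 32 mm tall. This point lies in the bar, 12 mm below its top, 22 mm above the disc and 44 mm above the lowest points of the feet.
- plate_seat (a point): point on the beam, moving with it, where plate_grip lies when the plate is seated AND the spider stands mid-way; same axes. 100 mm from the pivot, 130 mm above the bench when arrested. The spider is clamped anywhere up to 8 mm to either side along this x, a place that no reading gives: find it by touch or by eye. y, height and directions of the seated plate do agree with this point.
- beam (a joint): beam angle, rad: 0 = level, positive = plate end up. Free, it swings between stops at about -0.12 and +0.12; without the plate it falls onto a stop (counterweight down), with the plate well seated it floats within 0.06 of level and comes to rest in about a second.
- arrest_lever (a joint): arrest lever angle, rad: 0 = arrested (hard stop), 1.2 = beam fully free (hard stop). It swings level about the vertical axis at lever_axis, anticlockwise seen from above as the value grows, and stays where it is left (friction: about 1.5 N at the knob).
- lever_knob (a point): grip point on the lever's upright round black knob, 16 mm diameter, 80 mm from the lever's axis; the point is 67 mm above the bench, the knob's top 18 mm higher, the lever's flat arm (12 mm wide) 26 to 32 mm below the point.
- lever_axis (a point): point on the lever's vertical axis at the height of lever_knob, fixed to the scale
- paint_tin: bystander: paint tin 84 mm across, 110 mm tall, origin under its centre
- mixing_cup: bystander: white cup 76 mm across at the rim, 85 mm tall, origin under its centre
- tape_roll: bystander: roll of tape 96 mm across, 25 mm tall, lying flat, origin under its centre
- plate: loose aluminium load plate, 300 g: disc 68 mm across, 6 mm thick, with one long and two short arms 16 mm wide; 14 mm ball feet under the arm ends at (x, y) = (55, 0), (-30, 40), (-30, -40) mm. Origin on its axis, at the level of the feet's lowest points; axes as plate_grip.
- rest: fixed sloping steel rest, 130 x 130 mm, on which the plate leans at the start at 30 degrees, long arm uphill, the two short-arm feet against a 12 mm lip. Origin on the bench under the plate's usual place; its x points level towards the uphill side, so the plate's grip bar leans towards -x.
- seat_mid (a point): point on the beam under the long arm's foot, level with its lowest point when seated (spider mid-way). Seats: cone under the long arm's foot, groove pointing at the cone under the foot at (-30, 40), flat under (-30, -40). Cone and groove walls slope 45 degrees; mouths are 27 mm wide, rims 10.6 mm above this level. A foot stopped high on a wall is pushed sideways towards the middle, but may stick there if let go.
Not all that is in view belongs to the job. What is shaped like the plate but turquoise is not meant.

How it is judged:
On the way, in this order (a step that is already met when the one before it is completed fails the run):
1. the plate is fully seated and let go with the beam still arrested (z of plate_grip in the frame of plate_seat between -0.002 and 0.002 m and y of plate_grip in the frame of plate_seat between -0.004 and 0.004 m and x of plate_grip in the frame of plate_seat between -0.012 and 0.012 m and angle between the x axis of plate_grip and the x axis of plate_seat, either way round below 0.028 rad and angle between the z axis of plate_grip and the z axis of plate_seat, either way round below 0.028 rad and contact force between the fingers and anything else below 0.05 N and value of joint arrest_lever below 0.1 rad), for 0.2 s.
2. the lever is over and the loaded beam floats still near level (value of joint arrest_lever above 1.05 rad and value of joint beam between -0.075 and 0.075 rad and velocity of joint beam between -0.06 and 0.06 rad/s and z of plate_grip in the frame of plate_seat between -0.002 and 0.002 m and y of plate_grip in the frame of plate_seat between -0.004 and 0.004 m and x of plate_grip in the frame of plate_seat between -0.012 and 0.012 m and angle between the x axis of plate_grip and the x axis of plate_seat, either way round below 0.028 rad and angle between the z axis of plate_grip and the z axis of plate_seat, either way round below 0.028 rad), for 1 s.
3. the lever is back home and the beam arrested (value of joint arrest_lever below 0.08 rad and value of joint beam between -0.02 and 0.02 rad), for 0.1 s.
At the end, for the whole second after the job is handed in: lever within 0.08 rad of its arrested stop, beam level within 0.02 rad and still; plate down in its seats: at seated height within 2 mm, within 4 mm across (y) and 12 mm along x of plate_seat, long arm and normal within 0.028 rad (all of step 3 and z of plate_grip in the frame of plate_seat between -0.002 and 0.002 m and y of plate_grip in the frame of plate_seat between -0.004 and 0.004 m and x of plate_grip in the frame of plate_seat between -0.012 and 0.012 m and angle between the x axis of plate_grip and the x axis of plate_seat, either way round below 0.028 rad and angle between the z axis of plate_grip and the z axis of plate_seat, either way round below 0.028 rad and velocity of joint beam between -0.05 and 0.05 rad/s); the robot touches nothing.
It fails at once if the scale is forced: plate pressed or dropped on it with more than 20 N (contact force between plate and scale above 20 N).
It fails at once if the robot pushes on the scale with more than 30 N (contact force between any of the fingers, the arm and scale above 30 N).
It fails at once if the beam swings onto a stop (value of joint beam above 0.105 rad or value of joint beam below -0.105 rad).
It fails at once if a bystander is disturbed (distance of any of paint_tin, mixing_cup, tape_roll from where it was at the start of the episode above 0.03 m).
It also fails if it takes over 72 s, if anything falls off the work surface, if the arm or the gripper's body presses on something with over 40 N, if the wrist force passes 120 N, or if a joint passes its speed limit or range.

## Robot

A 7-joint arm with a two-finger parallel gripper is mounted at the origin on the work surface. World frame = base frame: x ahead of the robot, y to its left, z up, the work surface at z = 0. Lengths are in m, angles in rad, forces in N, time in s.
With the tool pointing down it reaches from about 0.4 to 0.9 m from the base axis. Payload 5.5 kg.
Tool frame: the origin (TCP) lies midway between the tips of the shut fingers; the grasp point (between the pads) lies 19 mm behind it (manip.grip_depth is the distance from the TCP to the grasp point, in m); z points along the fingers, x is the direction in which the jaws open and shut, and the axes are right-handed (so a half turn about z gives the same grasp; the last joint's range is limited). The gripper opens to 92 mm and grips with 3 to 60 N. Pads are 19 mm wide; open, the fingers measure 130 mm over their backs; the gripper's body (75 mm by 190 mm) begins 47 mm behind the grasp point.
Start: joints at [-0.903, 0.501, -0.427, 1.55, 0.221, 1.138, -0.21], TCP at [0.256, 0.597, 0.227] pointing down, gripper open.
Joint ranges: [-2.88, 2.88], [-0.31, 2.03], [-1.54, 1.56], [0.2, 2.42], [-1.41, 4.55], [0.19, 2.02], [-2.57, 2.57]. Speed limits (rad/s): [2.57, 2.57, 3.14, 3.14, 3.14, 3.14, 3.14].

## Interface

Orientations are given as a unit quaternion [x, y, z, w].
In Python, from bench import manip, effector, viewer gives the robot as it stands. Calls block until the motion is done:
- manip.move_pose(position, orientation): joint-space move of the TCP to a pose.
- manip.servo_line(position, ori=None, vel=0.15): straight line of the TCP; ori=None keeps the orientation; vel is the mean speed in m/s.
- manip.movej(angles): joint-space move.
- effector.open_jaws() and effector.close(f_grip=None): open the fingers fully, or close them until they stop; f_grip is the grip in N (None keeps the last).
- manip.sleep(seconds).
- manip.solve_ik(position, orientation): joint angles nearest the present ones, or None.
- viewer.get_image(name): name is "scene" or "top"; returns the picture (400x640x3 uint8, red, green, blue); there is no depth.
- viewer.get_calibration(name): a dict with "vfov" (degrees; the focal length in pixels is half the picture's height over the tangent of half this angle, whatever the lens; pixels are square), "cx", "cy" (the principal point, pixels), "eye" and "attitude" of the camera in the world. Camera axes: x right, y down, z forward; pixel columns grow to the right and rows downward; lengths in m; the calibration is good to about 2 mm. A picture is of the moment at which its call begins. get_calibration takes no time and is no camera call.
A pose or a line that the arm cannot do raises manip.PlanningError and nothing moves.
- manip.hand_in(): hands the job in, once; it reports no verdict.
Readings, each from a call of its own:
- manip.current_clock(): time.
- manip.current_q(): joint angles.
- manip.current_joint_velocities(): joint speeds.
- manip.current_tau(): joint torques, N m.
- manip.current_tool_pos(): TCP position.
- manip.current_tcp_rot(): TCP orientation.
- manip.current_force(): force on the tool from outside, world axes, zero at the start.
- manip.current_wrist_torque(): the same for the moment, N m.
- manip.current_finger_gap(): finger opening in m.
Only numpy, scipy, OpenCV 4.12 (cv2) and the standard library are available. Lean on these libraries where they do the work, as an engineer would, in place of code of your own. Each camera call takes 0.05 s, during which the arm holds its last target.

## Working session

There is one attempt and no reset: what is moved stays moved. The work goes in short steps, each a Python script; the robot and the scene stay as the last script left them, time stands still between calls to the robot, and variables do not carry over. Pictures are saved under pics/ and viewed, and the job is handed in when it is done.

```bash
ls -la; mkdir -p pics
python3 - <<'E'
from bench import manip, effector, viewer
import cv2
for n in("scene","top"):
    im=viewer.get_image(n); cv2.imwrite(f"pics/{n}0.png",im[:,:,::-1]); print(n,viewer.get_calibration(n),im.shape)
print(manip.current_clock(),manip.current_tool_pos(),manip.current_tcp_rot(),manip.current_force(),manip.grip_depth)
E
```

```text
total 12
drwxr-xr-x  3 agent agent 4096 Dec  6 00:14 .
drwxr-xr-x 23 root  root  4096 Dec  6 00:14 ..
drwxr-xr-x  2 agent agent 4096 Dec  6 00:14 pics
scene {'vfov': 46.58497084178563, 'cx': 319.38762770246893, 'cy': 194.25819338881604, 'eye': array([ 1.25060615, -0.40729867,  1.10291028]), 'attitude': array([ 0.78198703,  0.52767968, -0.17817177, -0.27983078])} (400, 640, 3)
top {'vfov': 51.67566018268137, 'cx': 317.9771976302086, 'cy': 197.52599068714588, 'eye': array([ 0.33371064, -0.0599734 ,  1.11023174]), 'attitude': array([-0.6809886 ,  0.72528565, -0.07314001,  0.06975518])} (400, 640, 3)
0.1 [0.25582481 0.59686825 0.22579327] [ 8.34808611e-01  5.50539600e-01 -7.15134312e-04  4.69403813e-04] [ 0.09538428  0.42468982 -0.35609417] 0.0188
```

View pics/scene0.png

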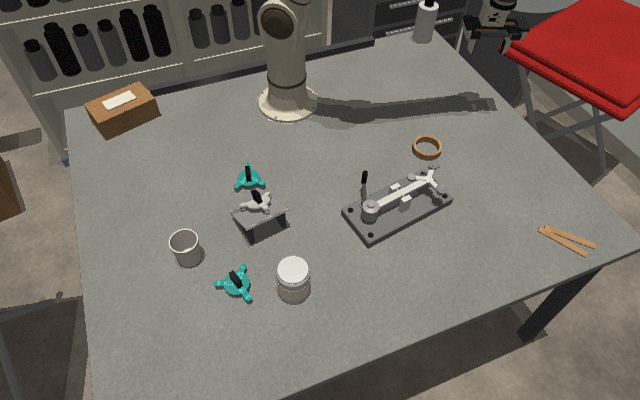

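View pics/top0.png

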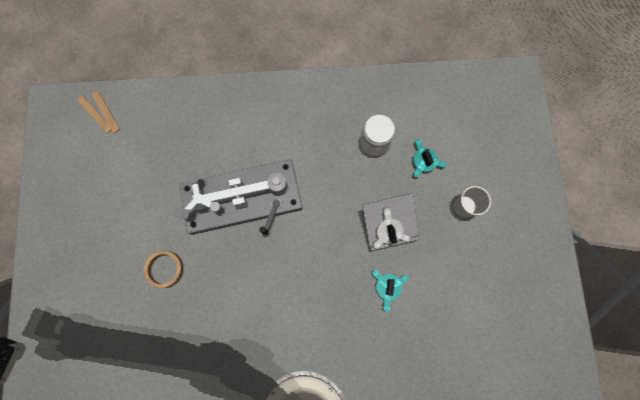

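The candidates for the plate are the grey three-armed plate on the rest (top 391,232; scene 258,201), the turquoise one at top (427,159), and the turquoise one at top (390,288). I choose the grey one on the sloping rest and will check it in close crops.

Run:
```python
import cv2,numpy as np
t=cv2.imread("pics/top0.png"); s=cv2.imread("pics/scene0.png")
def c(im,x,y,w,h,n,k):
    cv2.imwrite(n,cv2.resize(im[y:y+h,x:x+w],None,fx=k,fy=k,interpolation=cv2.INTER_CUBIC))
c(t,350,180,80,80,"pics/a.png",7)
c(t,170,150,140,95,"pics/b.png",5.7)
c(s,220,155,80,95,"pics/c.png",6)
c(s,335,150,130,100,"pics/d.png",6)
```

```text
(no output)
```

View pics/a.png

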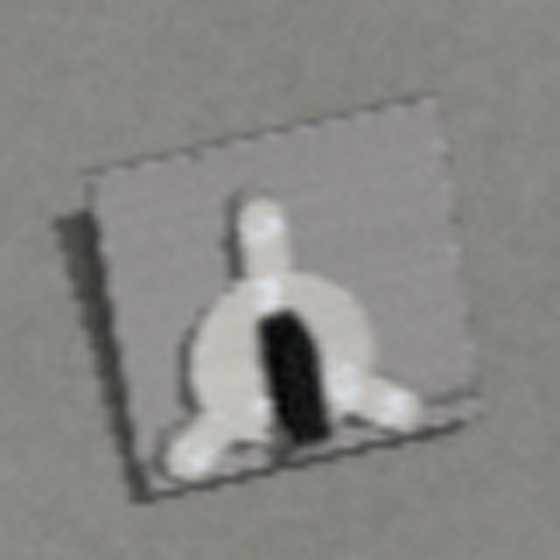

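View pics/b.png

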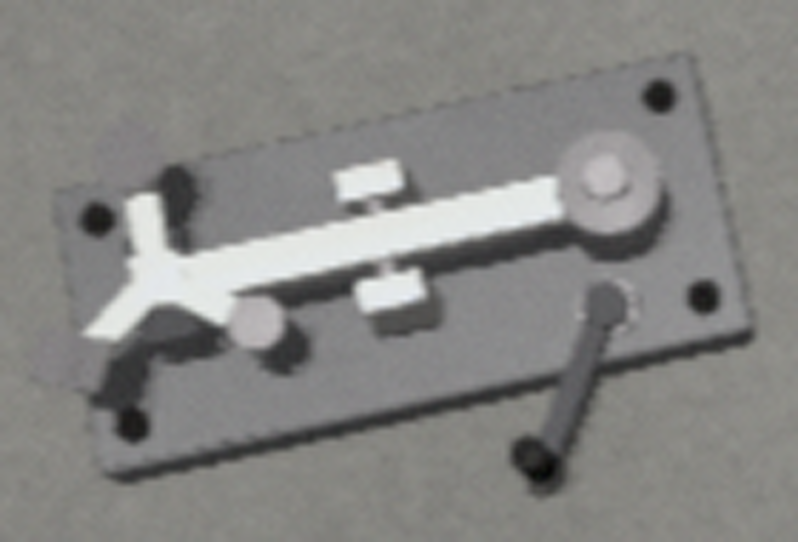

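View pics/c.png

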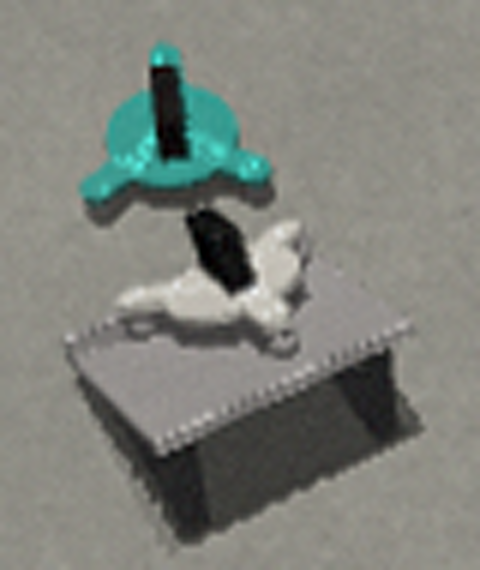

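View pics/d.png

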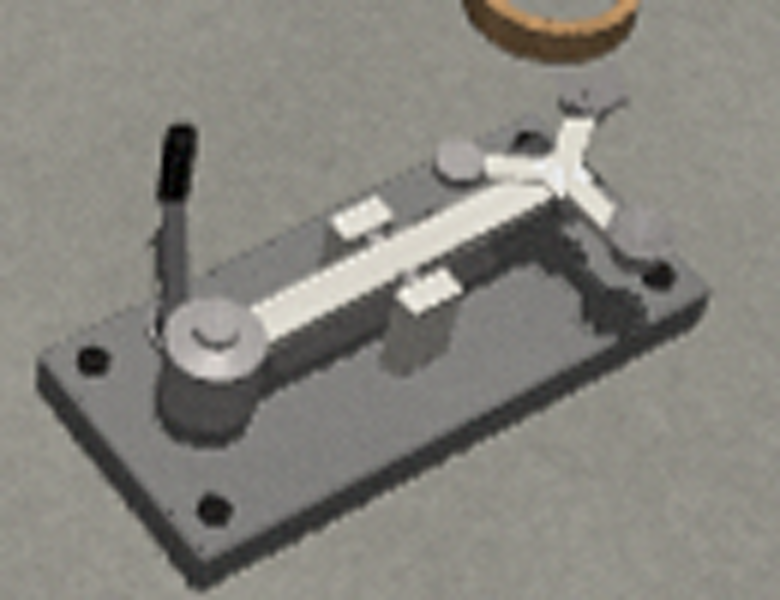

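The crop confirms the grey plate on the rest: its black bar leans towards the lip and its long arm points uphill. In the scale crop the spider shows the flat seat at about top (215,206), and the lever knob is at about (264,230). Next I fit the poses.

```bash
cat > h.py <<'E'
import numpy as np, cv2
from scipy.spatial.transform import Rotation as R
from scipy.optimize import least_squares, minimize
from bench import manip, effector, viewer
C={n:viewer.get_calibration(n) for n in("scene","top")}
def proj(n,P):
    c=C[n]; f=200/np.tan(np.radians(c['vfov'])/2)
    p=R.from_quat(c['attitude']).inv().apply(np.atleast_2d(P)-c['eye'])
    return np.c_[c['cx']+f*p[:,0]/p[:,2], c['cy']+f*p[:,1]/p[:,2]]
def ray(n,uv,z):
    c=C[n]; f=200/np.tan(np.radians(c['vfov'])/2)
    d=R.from_quat(c['attitude']).apply([(uv[0]-c['cx'])/f,(uv[1]-c['cy'])/f,1])
    return c['eye']+d*(z-c['eye'][2])/d[2]
def uncrop(uv,o,k): return (np.asarray(uv,float)+.5)/k-.5+np.asarray(o)
E
python3 - <<'E'
from h import *
oT,kT=(170,150),5.7; oS,kS=(335,150),6
obs=[("top",(690,52),(70,-155,30)),("top",(55,190),(70,155,30)),("top",(108,467),(-70,155,30)),("top",(750,326),(-70,-155,30)),
("scene",(40,360),(-70,-155,30)),("scene",(197,568),(70,-155,30)),("scene",(197,590),(70,-155,0)),("scene",(708,290),(70,155,30)),
]
def res(p,full=False):
    r=[]
    for n,uv,m in obs:
        m=np.array(m)/1000
        w=R.from_euler('z',p[2]).apply(m)+[p[0],p[1],0]
        r.append(proj(n,w)[0]-uncrop(uv,*( (oT,kT) if n=="top" else (oS,kS))))
    r=np.array(r); return r if full else r.ravel()
z=ray("top",(240,195),.03); print(z)
s=least_squares(res,[z[0],z[1],0.2]); print(s.x); print(res(s.x,True).round(2))
for y0 in (0,):
    p=s.x
    S=lambda m:R.from_euler('z',p[2]).inv().apply(m-[p[0],p[1],0])
    for nm,n,uv,h in [("flat","top",(257,322),.086),("flat","scene",(460,160),.086),("armX","top",(143,195),.08),("cone","top",(135,145),.09),("groove","top",(60,360),.09),
      ("cw","top",(610,182),.097),("cw","scene",(217,335),.097),("axis","top",(605,303),.041),("knobtop","top",(533,450),.085),("knobtop","scene",(181,130),.085)]:
        w=ray(n,uncrop(uv,*((oT,kT) if n=="top" else (oS,kS))),h); print(nm,n,w.round(4),(S(w)*1000).round(1))
# rest view
print(ray("top",(391,232),.06),ray("scene",(258,201),.06))
for nm,uv in (("tin",(379,130)),("cup",(475,200)),("tape",(163,269))): print(nm,ray("top",uv,.08))
E
```

```text
[0.57518477 0.13547083 0.03      ]
[0.57616627 0.13534265 0.16276961]
[[ 0.53 -1.03]
 [-0.65 -0.46]
 [-1.56  1.48]
 [ 1.11  0.19]
 [-1.33 -0.92]
 [ 0.55 -0.46]
 [-0.51  1.72]
 [ 0.82  0.16]]
flat top [0.5381 0.1898 0.086 ] [-28.7  59.9  86. ]
flat scene [0.5382 0.1923 0.086 ] [-28.2  62.4  86. ]
armX top [0.6007 0.2418 0.08  ] [ 41.5 101.   80. ]
cone top [0.6214 0.2423 0.09  ] [62.  98.3 90. ]
groove top [0.5258 0.2755 0.09  ] [-27.  146.4  90. ]
cw top [0.5892 0.0302 0.097 ] [  -4.2 -105.8   97. ]
cw scene [0.5979 0.0303 0.097 ] [   4.5 -107.2   97. ]
axis top [0.5459 0.04   0.041 ] [-45.3 -89.2  41. ]
knobtop top [0.4737 0.0701 0.085 ] [-111.7  -47.8   85. ]
knobtop scene [0.4703 0.0751 0.085 ] [-114.2  -42.3   85. ]
[ 0.44762591 -0.25216427  0.06      ] [ 0.44176277 -0.24486624  0.06      ]
tin [ 0.71597976 -0.24346107  0.08      ]
cup [ 0.51330559 -0.46954612  0.08      ]
tape [0.38978412 0.32018886 0.08      ]
```

```bash
cat > fit.py <<'E'
from h import *
G={n:cv2.GaussianBlur(cv2.imread(f"pics/{n}0.png").astype(np.float32),(0,0),0.7) for n in("scene","top")}
def edge_offsets(n,A,B,half=4,ns=25):
    """offset (px) of strongest colour edge along normal to projected 3D segment A-B"""
    t=np.linspace(.08,.92,ns)[:,None]; P=proj(n,np.array(A)*(1-t)+np.array(B)*t)
    d=P[-1]-P[0]; d/=np.linalg.norm(d); nn=np.array([-d[1],d[0]])
    o=np.arange(-half,half+.01,.25)
    X=P[:,None,:]+o[None,:,None]*nn
    v=cv2.remap(G[n],X[...,0].astype(np.float32),X[...,1].astype(np.float32),cv2.INTER_LINEAR)
    g=np.linalg.norm(np.gradient(v,axis=1),axis=2)
    g=np.median(g,axis=0)
    return o,g
E
python3 - <<'E'
from fit import *
im=cv2.imread("pics/top0.png",0).astype(float)
im=cv2.GaussianBlur(im,(0,0),1.5)
# far table edge
g=np.abs(np.gradient(im,axis=0)); xs=np.arange(50,530,10); ys=[]
for x in xs:
    y0=85-(x-30)*28/510; r=np.arange(int(y0)-6,int(y0)+7); w=g[r,x]; k=np.argmax(w); w2=w[max(k-2,0):k+3]; ys.append((r[max(k-2,0):k+3]*w2).sum()/w2.sum())
ys=np.array(ys); q=np.polyfit(xs,ys,2); l=np.polyfit(xs,ys,1); print("quad",q,"lin res",np.round(ys-np.polyval(l,xs),1))
from itertools import product
def score(p,full=False):
    tot=[];rz=R.from_euler('z',p[2])
    W=lambda m: rz.apply(np.array(m)/1000)+[p[0],p[1],0]
    a,b,c,d=(70,-155,30),(70,155,30),(-70,155,30),(-70,-155,30)
    E=[("top",a,b),("top",b,c),("top",c,d),("top",d,a),("scene",a,b),("scene",d,a),("scene",(70,-155,0),(70,155,0)),("scene",c,d)]
    out=[]
    for n,u,v in E:
        o,g=edge_offsets(n,W(u),W(v)); out.append((n,u,v,o[np.argmax(g)],g.max(),g[len(o)//2]))
    return out
p=[.5762,.1353,.1628]
for it in range(1):
  for r in score(p): print(r)
f=lambda p:-sum(r[5]/r[4] for r in score([.5762+p[0]/1000,.1353+p[1]/1000,.1628+p[2]/200]))
s=minimize(f,[0,0,0],method="Nelder-Mead",options=dict(initial_simplex=[[0,0,0],[4,0,0],[0,4,0],[0,0,4]])); print(s.x,s.fun)
p=[.5762+s.x[0]/1000,.1353+s.x[1]/1000,.1628+s.x[2]/200];print(p)
for r in score(p): print(r)
E
```

```text
quad [-4.07735106e-06 -5.80599320e-02  8.65247276e+01] lin res [ 0.5  0.1  0.3  0.   0.4  0.1  0.1  0.3 -0.2  0.7 -0.6 -1.  -4.7  0.
  0.6  1.2  1.  -0.6  1.   0.7  0.1  0.1  0.5  0.1  0.3  1.1 -2.3 -3.8
 -0.8 -1.5  1.5  1.3  0.6  0.9  1.   0.4  0.7  0.5  1.6  0.5  1.2  0.8
  1.  -0.9 -3.5  0.7  0.8 -2.7]
('top', (70, -155, 30), (70, 155, 30), np.float64(-0.25), np.float32(1.7820476), np.float32(1.7169385))
('top', (70, 155, 30), (-70, 155, 30), np.float64(-4.0), np.float32(4.9083843), np.float32(1.0618459))
('top', (-70, 155, 30), (-70, -155, 30), np.float64(2.75), np.float32(14.779305), np.float32(13.61593))
('top', (-70, -155, 30), (70, -155, 30), np.float64(-1.75), np.float32(4.1208653), np.float32(2.5405796))
('scene', (70, -155, 30), (70, 155, 30), np.float64(3.75), np.float32(16.725939), np.float32(12.623378))
('scene', (-70, -155, 30), (70, -155, 30), np.float64(3.25), np.float32(17.089016), np.float32(10.125365))
('scene', (70, -155, 0), (70, 155, 0), np.float64(-0.75), np.float32(16.57789), np.float32(12.850007))
('scene', (-70, 155, 30), (-70, -155, 30), np.float64(0.0), n
[... 333 characters left out ...]
155, 30), np.float64(-0.75), np.float32(1.8550102), np.float32(1.3262204))
('top', (-70, 155, 30), (-70, -155, 30), np.float64(2.5), np.float32(13.403121), np.float32(12.036239))
('top', (-70, -155, 30), (70, -155, 30), np.float64(-0.25), np.float32(4.115779), np.float32(4.02477))
('scene', (70, -155, 30), (70, 155, 30), np.float64(4.0), np.float32(16.911558), np.float32(12.502929))
('scene', (-70, -155, 30), (70, -155, 30), np.float64(4.0), np.float32(15.288352), np.float32(11.810371))
('scene', (70, -155, 0), (70, 155, 0), np.float64(-0.5), np.float32(16.16515), np.float32(14.1116295))
('scene', (-70, 155, 30), (-70, -155, 30), np.float64(0.0), np.float32(3.1707902), np.float32(3.1707902))
```

```bash
cat > ov.py <<'E'
from h import *
def ov(n,src,o,wh,k,segs,out,gamma=1.0):
    im=cv2.imread(src)[o[1]:o[1]+wh[1],o[0]:o[0]+wh[0]]
    im=cv2.resize(im,None,fx=k,fy=k,interpolation=cv2.INTER_LANCZOS4)
    im=cv2.createCLAHE(2,(4,4)).apply(im[:,:,1]); im=cv2.cvtColor(im,cv2.COLOR_GRAY2BGR)
    for pts,col in segs:
        uv=((proj(n,pts)-o+.5)*k-.5)
        cv2.polylines(im,[np.round(uv*16).astype(np.int32)],False,col,1,cv2.LINE_AA,4)
    cv2.imwrite(out,im)
def circ(c,r,A=np.eye(3)):
    t=np.linspace(0,2*np.pi,40); return np.array(c)+r*(np.cos(t)[:,None]*A[:,0]+np.sin(t)[:,None]*A[:,1])
def scale_segs(p,dx=0):
    rz=R.from_euler('z',p[2]); W=lambda m: rz.apply(np.array(m)/1000)+[p[0],p[1],0]
    s=[]
    for z,col in((30,(0,255,255)),(0,(0,160,255))):
        s.append((W([(70,-155,z),(70,155,z),(-70,155,z),(-70,-155,z),(70,-155,z)]),col))
    s.append((W(circ((0,-107,87),24)),(0,255,0)))
    for q in((55,100),(-30,140),(-30,60)): s.append((W(circ((q[0]+dx,q[1],90),13.5)),(255,0,255)))
    s.append((W([(0,-150,80),(0,150,80)]),(255,100,0)))
    return s
E
python3 - <<'E'
from ov import *
p=[.5752,.1375,.167]
ov("top","pics/top0.png",(170,150),(140,95),5.7,scale_segs(p),"pics/b2.png")
ov("scene","pics/scene0.png",(335,150),(130,100),6,scale_segs(p),"pics/d2.png")
E
```

```text
(no output)
```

View pics/b2.png

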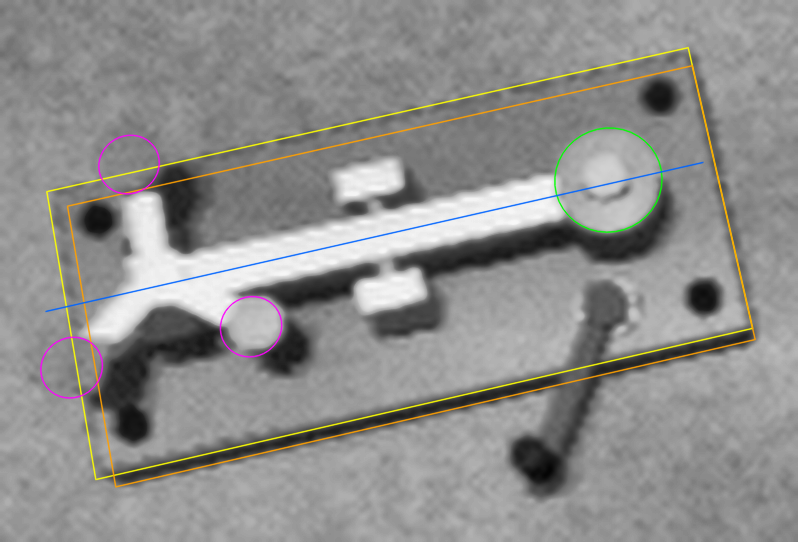

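View pics/d2.png

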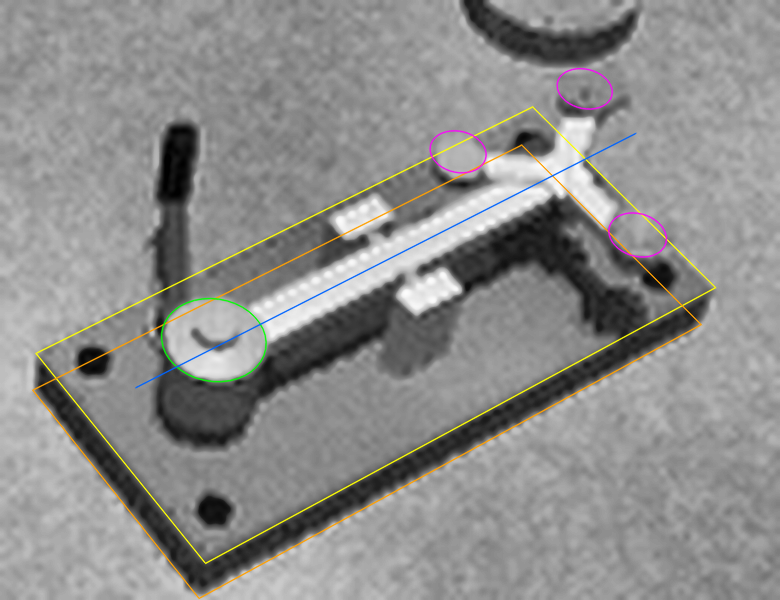

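Run:
```python
from ov import *
oT,kT=(170,150),5.7; oS,kS=(335,150),6
obs=[("top",(687,55),(70,-155,1)),("top",(57,192),(70,155,1)),("top",(110,468),(-70,155,1)),("top",(750,328),(-70,-155,1)),
("scene",(38,357),(-70,-155,1)),("scene",(197,571),(70,-155,1)),("scene",(708,290),(70,155,1)),
("scene",(197,595),(70,-155,0)),("scene",(37,388),(-70,-155,0)),("top",(117,482),(-70,155,0)),("top",(754,341),(-70,-155,0))]
def res(p,full=False):
    r=[]
    for n,uv,m in obs:
        m=np.array(m)*[1,1,p[3]]/1000
        if len(p)>4:m=m*[p[4],p[4],1]
        w=R.from_euler('z',p[2]).apply(m)+[p[0],p[1],0]
        r.append(proj(n,w)[0]-uncrop(uv,*( (oT,kT) if n=="top" else (oS,kS))))
    r=np.array(r); return r if full else r.ravel()
for x0 in ([.5752,.1375,.167,30],[.5752,.1375,.167,30,1.]):
    s=least_squares(res,x0); print(s.x.round(4),s.cost); print(res(s.x,True).round(2))
    def tri(a,b):
        a=uncrop(a,oT,kT);b=uncrop(b,oS,kS)
        q=least_squares(lambda w:np.r_[proj("top",w)[0]-a,proj("scene",w)[0]-b],[.57,.14,.08])
        p=s.x; return (R.from_euler('z',p[2]).inv().apply(q.x-[p[0],p[1],0])*1000).round(1),round(q.cost,2),q.x.round(4)
    print("flat",tri((254,323),(460,160))); print("cw",tri((610,181),(215,338))); print("knobtop",tri((533,455),(182,130)))
    print("postA",tri((368,180),(430,290))); print("postB",tri((390,291),(361,215)))
    print("holes",tri((658,97),(214,510)),tri((704,297),(93,361)))
```

```text
[ 0.5758  0.1367  0.1608 24.1285] 6.609189767425486
[[ 0.77 -0.66]
 [-0.76 -0.23]
 [-1.81  1.65]
 [ 0.66  0.53]
 [-0.74  0.47]
 [ 0.63 -0.13]
 [ 0.7   1.24]
 [-0.23  0.56]
 [-1.    0.22]
 [-0.24  0.23]
 [ 0.31 -0.19]]
flat (array([-28.5,  60.3,  85.8]), np.float64(0.05), array([0.538 , 0.1917, 0.0858]))
cw (array([  -0.3, -106.1,   87.1]), np.float64(0.14), array([0.5925, 0.0319, 0.0871]))
knobtop (array([-113. ,  -47.6,   87.6]), np.float64(0.72), array([0.4718, 0.0717, 0.0876]))
postA (array([25.6, -0.1, 82. ]), np.float64(0.08), array([0.601 , 0.1408, 0.082 ]))
postB (array([-27. ,  -0.6,  83.1]), np.float64(0.06), array([0.5492, 0.1318, 0.0831]))
holes (array([  49.4, -134.4,   31.2]), np.float64(0.03), array([0.6461, 0.012 , 0.0312])) (array([ -50.2, -135.2,   32.2]), np.float64(0.07), array([ 0.5478, -0.0048,  0.0322]))
[ 0.5757  0.136   0.1606 25.4499  0.9862] 3.144001611640387
[[ 0.3  -0.29]
 [ 0.18 -0.18]
 [-0.96  1.06]
 [ 0.04  0.29]
 [-0.15  0.16]
 [ 0.86 -0.93]
 [-0.17  1.09]
 [-0.04  0.02]
 [-0.44  0.19]
 [ 0.74 -0.29]
 [-0.28 -0.33]]
flat (array([-28.3,  61. ,  85.8]), np.float64(0.05), array([0.538 , 0.1917, 0.0858]))
cw (array([-1.000e-01, -1.055e+02,  8.710e+01]), np.float64(0.14), array([0.5925, 0.0319, 0.0871]))
knobtop (array([-112.8,  -46.9,   87.6]), np.float64(0.72), array([0.4718, 0.0717, 0.0876]))
postA (array([25.8,  0.6, 82. ]), np.float64(0.08), array([0.601 , 0.1408, 0.082 ]))
postB (array([-26.8,   0.1,  83.1]), np.float64(0.06), array([0.5492, 0.1318, 0.0831]))
holes (array([  49.6, -133.7,   31.2]), np.float64(0.03), array([0.6461, 0.012 , 0.0312])) (array([ -50. , -134.6,   32.2]), np.float64(0.07), array([ 0.5478, -0.0048,  0.0322]))
```

```bash
cat > plate.py <<'E'
from ov import *
def pose(p): # x,y,z of plate origin, yaw, tilt
    return R.from_euler('z',p[3])*R.from_euler('y',-p[4]), np.array(p[:3])
def bar(p):
    r,t=pose(p); return r.apply(np.array([(sx*20,sy*7,z) for sx in(-1,1) for sy in(-1,1) for z in(22,56)])/1000)+t
def plate_segs(p):
    r,t=pose(p); W=lambda m:r.apply(np.array(m)/1000)+t
    s=[]
    for z in(24,56): s.append((W([(20,7,z),(-20,7,z),(-20,-7,z),(20,-7,z),(20,7,z)]),(0,0,255)))
    s.append((W(circ((0,0,22),34)),(0,255,0)))
    for q in((55,0),(-30,40),(-30,-40)): s.append((W(circ((q[0],q[1],7),7)),(255,0,255)))
    return s
def cover(n,P,o,wh,k=8):
    h=cv2.convexHull(((proj(n,P)-o+.5)*k-.5).astype(np.float32))
    m=np.zeros((wh[1]*k,wh[0]*k),np.uint8); cv2.fillConvexPoly(m,np.round(h*16).astype(np.int32),255,shift=4)
    return cv2.resize(m,wh,interpolation=cv2.INTER_AREA)/255.
E
python3 - <<'E'
from plate import *
z0=ray("top",uncrop((293,440),(350,180),7),.11)
print(z0)
win={"top":((383,220),(20,28)),"scene":((248,186),(16,22))}
D={}
for n,(o,wh) in win.items():
    im=cv2.imread(f"pics/{n}0.png").astype(float).mean(2)[o[1]:o[1]+wh[1],o[0]:o[0]+wh[0]]
    print(n,im.min(),np.percentile(im,[5,25,50,75,95]).round()); D[n]=np.clip((120-im)/(120-25),0,1)
def cost(q):
    p=[.445+q[0]/1000,-.25+q[1]/1000,.04+q[2]/1000,.16+q[3]/100,np.radians(30)]
    return sum(((D[n]-cover(n,bar(p),*win[n]))**2).sum() for n in win)
best=None
for z in(-10,0,10,20,30):
    for x in (-10,0,10):
        s=minimize(cost,[x,0,z,0],method="Nelder-Mead",options=dict(initial_simplex=np.array([x,0,z,0])+np.vstack([np.zeros(4),8*np.eye(4)]),maxiter=600))
        if best is None or s.fun<best.fun: best=s
q=best.x; p=[.445+q[0]/1000,-.25+q[1]/1000,.04+q[2]/1000,.16+q[3]/100,np.radians(30)]
print(np.round(p,4),best.fun)
np.save("plate.npy",p)
ov("top","pics/top0.png",(350,180),(80,80),7,plate_segs(p),"pics/a2.png")
ov("scene","pics/scene0.png",(220,155),(80,95),6,plate_segs(p),"pics/c2.png")
# scale refine
oT,kT=(170,150),5.7; oS,kS=(335,150),6
def tri(a,b):
    a=uncrop(a,oT,kT);b=uncrop(b,oS,kS)
    q=least_squares(lambda w:np.r_[proj("top",w)[0]-a,proj("scene",w)[0]-b],[.57,.14,.08]); return q.x
for nm,a,b in [("h1",(658,97),(214,510)),("h2",(704,297),(93,361)),("h3",(97,220),(657,273)),("h4",(132,425),(530,140)),("pA",(368,180),(430,290)),("pB",(390,291),(361,215)),("cw",(610,181),(215,338)),("flat",(254,323),(460,160))]: print(nm,tri(a,b).round(4))
E
```

```text
[ 0.41693966 -0.24156193  0.11      ]
top 5.0 [ 18.  82. 145. 184. 205.]
scene 0.0 [ 11.  46. 133. 177. 202.]
[ 0.4573 -0.2464  0.0504  0.0813  0.5236] 48.235949778531804
h1 [0.6461 0.012  0.0312]
h2 [ 0.5478 -0.0048  0.0322]
h3 [0.6022 0.2773 0.0335]
h4 [0.504  0.261  0.0355]
pA [0.601  0.1408 0.082 ]
pB [0.5492 0.1318 0.0831]
cw [0.5925 0.0319 0.0871]
flat [0.538  0.1917 0.0858]
```

View pics/a2.png

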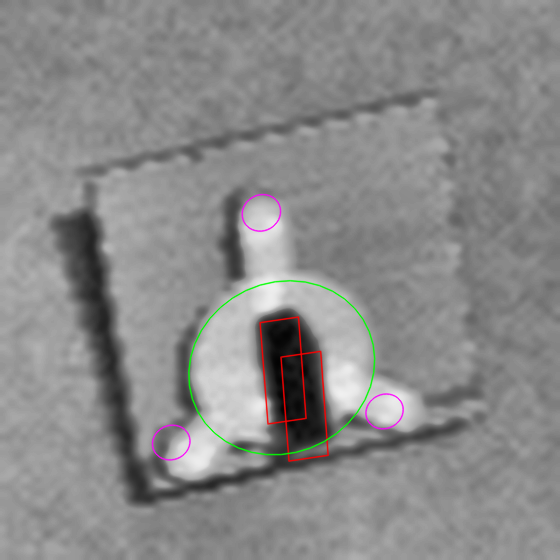

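View pics/c2.png

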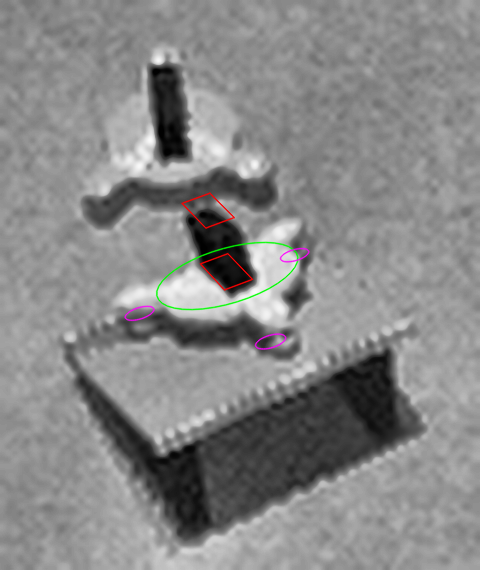

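Run:
```python
from plate import *
oT,kT=(350,180),7; oS,kS=(220,155),6
obs=[("scene",(286,343),(55,0,7)),("scene",(143,324),(-30,-40,7)),("top",(262,214),(55,0,None)),("top",(190,457),(-30,40,None)),("top",(403,407),(-30,-40,None)),
("top",(300,313),(20,-7,24)),("top",(259,322),(20,7,24)),("scene",(236,294),(20,-7,24)),("scene",(254,276),(20,7,24))]
def res(p,full=False):
    r,t=pose(list(p[:4])+[np.radians(30)]);out=[]
    for n,uv,m in obs:
        m=np.array([m[0],m[1],p[4]*100 if m[2] is None else m[2]])/1000
        out.append(proj(n,r.apply(m)+t)[0]-uncrop(uv,*((oT,kT) if n=="top" else (oS,kS))))
    out=np.array(out); return out if full else out.ravel()
s=least_squares(res,[.457,-.246,.05,.16,.12]); print(s.x,s.cost); print(res(s.x,True).round(2))
p=list(s.x[:4])+[np.radians(30)]; np.save("plate.npy",p)
r,t=pose(p); print("grip",r.apply([0,0,.044])+t)
ov("top","pics/top0.png",(350,180),(80,80),7,plate_segs(p),"pics/a3.png")
ov("scene","pics/scene0.png",(220,155),(80,95),6,plate_segs(p),"pics/c3.png")
```

```text
[ 0.46001209 -0.24592923  0.05152024  0.18091975  0.20779719] 3.371125579208423
[[-0.75 -0.52]
 [-0.65 -0.08]
 [-0.56  0.81]
 [-0.16  0.3 ]
 [-0.44 -0.14]
 [-0.76 -0.83]
 [-0.28 -0.77]
 [-1.32 -0.24]
 [ 0.16  0.65]]
grip [ 0.43837116 -0.24988779  0.08962535]
```

View pics/a3.png

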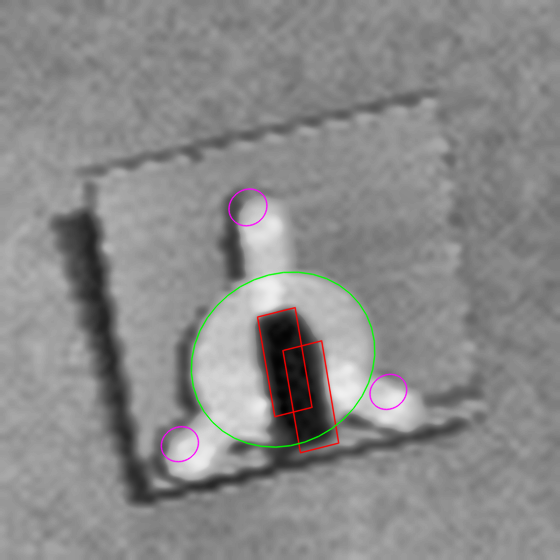

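View pics/c3.png

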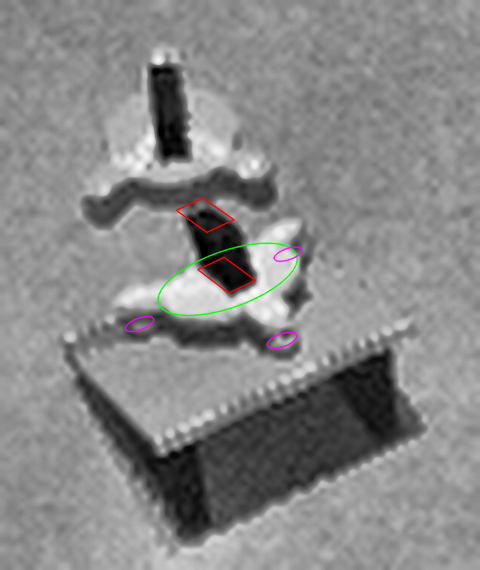

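Run:
```python
from plate import *
o,k=(350,180),7
for a,b,z in [((145,497),(485,408),.03),((88,172),(437,95),.10)]:
    A=ray("top",uncrop(a,o,k),z);B=ray("top",uncrop(b,o,k),z); d=A-B; print(A,B,np.linalg.norm(d),"yaw",np.arctan2(-d[0],d[1]))
# IK test, grasp poses
p=np.load("plate.npy"); p[3]=.15
r,t=pose(p); g=t+r.apply([0,0,.044]); n=r.apply([0,0,1]); print("g",g,n)
for s in(1,-1):
    Rm=np.c_[s*r.apply([0,1,0]), np.cross(-n,s*r.apply([0,1,0])), -n]
    q=R.from_matrix(Rm).as_quat()
    for d in(.10,.004): print(s,d,q.round(4),manip.solve_ik(g+n*(d-.0188),q))
    yaw=.1645; y=np.array([-np.sin(yaw),np.cos(yaw),0]); Rm=np.c_[s*y,np.cross([0,0,-1],s*y),[0,0,-1]]
    q=R.from_matrix(Rm).as_quat(); print("seat",manip.solve_ik([.561,.2354,.13-.0148],q)); print("knob",manip.solve_ik([.472,.07,.05],q)) ; print("knob2",manip.solve_ik([.487,-.015,.05],q))
```

```text
[ 0.40599685 -0.1991378   0.03      ] [ 0.4309753 -0.3288663  0.03     ] 0.13211133382106738 yaw 0.190216185426397
[ 0.51708607 -0.1800357   0.1       ] [ 0.5371261  -0.30684199  0.1       ] 0.1283800502870517 yaw 0.15674025586322538
g [ 0.43825913 -0.24921687  0.08962535] [-0.49438554 -0.07471907  0.8660254 ]
1 0.1 [0.6299 0.7323 0.1962 0.1688] [-0.35542043  0.6092239   1.49266637  2.37563483 -1.37646947  1.12739367
 -2.55372423]
1 0.004 [0.6299 0.7323 0.1962 0.1688] [ 0.72038241  0.36877946  0.01470613  2.33501974 -1.37105454  0.41063823
 -2.54806988]
seat [-0.14475002  0.55182325 -0.39433946  1.75062531  0.26193697  0.89115569
  1.08304983]
knob [ 0.05037436  0.45544321 -0.30060556  2.10482457  0.22883964  0.61155239
  1.32570378]
knob2 [ 0.17565712  0.46202327 -0.23824903  2.08292492  0.18312347  0.61590741
  1.54685411]
-1 0.1 [ 0.7323 -0.6299  0.1688 -0.1962] [ 0.20853954  0.15702677  0.68002881  2.36593666 -1.04911528  0.63228557
  0.31558224]
-1 0.004 [ 0.7323 -0.6299  0.1688 -0.1962] [ 0.72038241  0.36877946  0.01470613  2.33501974 -1.37105454  0.41063823
  0.59352278]
seat [-0.57727292  0.52358418  0.1791163   1.76685896 -0.11765756  0.86153513
 -1.7512034 ]
knob [-0.36480073  0.44291452  0.19126635  2.11881263 -0.14654245  0.5919298
 -1.47601946]
knob2 [-0.21899814  0.45917972  0.23278204  2.09631453 -0.18086801  0.6045395
 -1.26655201]
```

```bash
cat > poses.py <<'E'
from plate import *
PIV=np.array([.5751,.1363,0]); YAW=.1645
def mat(xax,z): 
    return R.from_matrix(np.c_[xax,np.cross(z,xax),z]).as_quat()
def gq(p): r,t=pose(p); return mat(-r.apply([0,1,0]),-r.apply([0,0,1])), t+r.apply([0,0,.044]), r.apply([0,0,1])
sx=np.array([np.cos(YAW),np.sin(YAW),0]); sy=np.array([-np.sin(YAW),np.cos(YAW),0])
QS=mat(-sy,np.array([0,0,-1.]))
SEAT=PIV+.1*sy+[0,0,.13]
E
python3 - <<'E'
from poses import *
p=np.load("plate.npy"); p[3]=.165
q,g,n=gq(p)
print(manip.current_clock())
manip.move_pose([.42,-.05,.34],QS); print(manip.current_clock())
manip.move_pose(g+n*(.085-.0188),q); print(manip.current_clock(),manip.current_tool_pos(),manip.current_force())
for m in("top","scene"): cv2.imwrite(f"pics/{m}1.png",viewer.get_image(m)[:,:,::-1])
t=cv2.imread("pics/top1.png")[160:280,330:460]; s=cv2.imread("pics/scene1.png")[130:250,200:330]
cv2.imwrite("pics/e.png",cv2.resize(np.hstack([t,s]),None,fx=3,fy=3,interpolation=cv2.INTER_CUBIC))
E
```

```text
0.1
2.5083
4.0917 [ 0.40641393 -0.25443123  0.14722775] [-0.02893393 -0.39072597  0.27735994]
```

View pics/e.png

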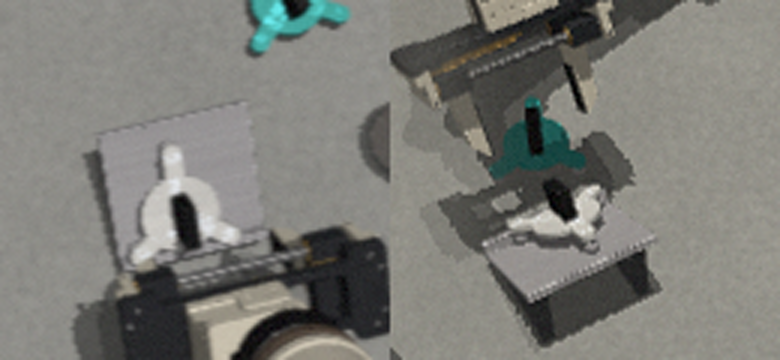

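The view shows the open fingers straddling the line of the bar (bar at about scene (258,197)). I go in now, watching the force.

Run:
```python
from poses import *
p=np.load("plate.npy"); p[3]=.165
q,g,n=gq(p)
manip.servo_line(g+n*(.02-.0188),vel=.08)
f0=manip.current_force()
for d in(.012,.008,.005):
    manip.servo_line(g+n*(d-.0188),vel=.04); f=manip.current_force()-f0; print(d,f.round(2))
    if np.linalg.norm(f)>3: break
effector.close(15); manip.sleep(.2)
print("gap",manip.current_finger_gap(),(manip.current_force()-f0).round(2),manip.current_wrist_torque(),manip.current_clock(),manip.current_tool_pos(),(g+n*(.005-.0188)))
for m in("top","scene"): cv2.imwrite(f"pics/{m}2.png",viewer.get_image(m)[:,:,::-1])
t=cv2.imread("pics/top2.png")[160:280,330:460]; s=cv2.imread("pics/scene2.png")[130:250,200:330]
cv2.imwrite("pics/e2.png",cv2.resize(np.hstack([t,s]),None,fx=3,fy=3,interpolation=cv2.INTER_CUBIC))
```

```text
0.012 [ 0.12 -0.21 -1.03]
0.008 [ 0.8   0.03 -0.04]
0.005 [ 0.84  0.61 -1.33]
gap 0.0144113050239262 [-0.54  0.65 -0.52] [-0.13438566  0.83388946 -0.02110791] 7.475 [ 0.44495374 -0.24837715  0.07757562] [ 0.44511718 -0.24840944  0.0776742 ]
```

View pics/e2.png

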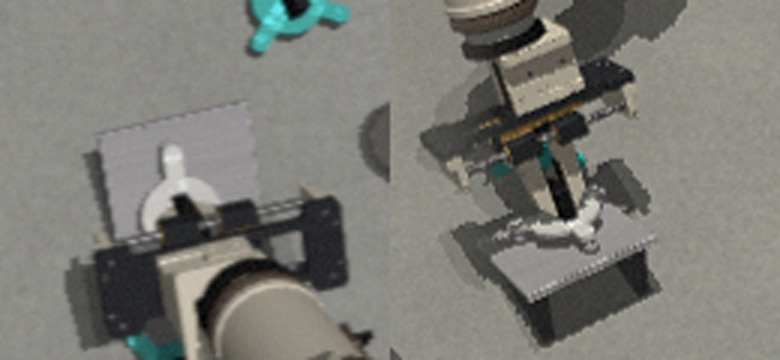

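The gap is 14.4 mm, so the 14 mm bar is held. I lift along the normal, then level.

Run:
```python
from poses import *
p=np.load("plate.npy"); p[3]=.165
q,g,n=gq(p)
effector.close(25)
b=g+n*(.005-.0188)
manip.servo_line(b+n*.035,vel=.08)
manip.servo_line(b+n*.035+[0,0,.08],vel=.15)
print(manip.current_finger_gap(),manip.current_force().round(2))
manip.move_pose([.50,-.02,.25],QS); 
T=SEAT+.002*sx
print(manip.current_clock(),manip.current_force().round(2))
manip.servo_line(T+[0,0,.06-.0138],QS,vel=.15); manip.sleep(.3)
print(manip.current_clock(),manip.current_tool_pos(),T,manip.current_force().round(2),manip.current_wrist_torque().round(3),manip.current_finger_gap())
for m in("top","scene"): cv2.imwrite(f"pics/{m}3.png",viewer.get_image(m)[:,:,::-1])
t=cv2.imread("pics/top3.png")[140:270,140:280]; s=cv2.imread("pics/scene3.png")[90:220,370:510]
cv2.imwrite("pics/f.png",cv2.resize(np.hstack([t,s]),None,fx=2.85,fy=2.85,interpolation=cv2.INTER_CUBIC))
```

```text
0.01371169174836257 [ 0.37  0.75 -3.32]
10.4083 [-0.19 -0.6  -2.96]
12.675 [0.5607675  0.23503572 0.17634863] [0.56069709 0.23527755 0.13      ] [-0.19  1.11 -3.68] [-0.018  0.145  0.051] 0.013931545908813176
```

View pics/f.png

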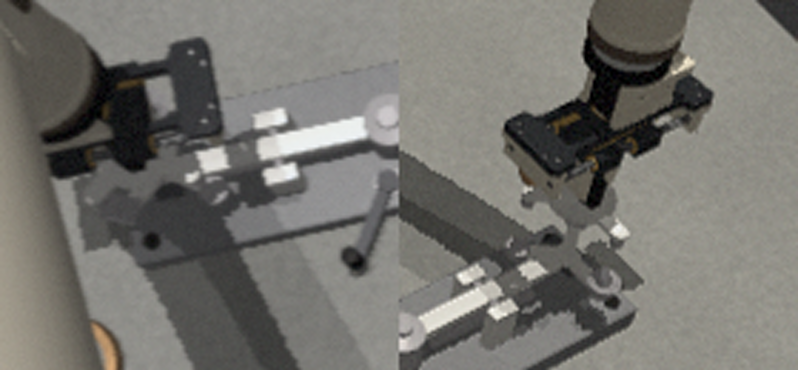

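Run:
```python
from poses import *
g=manip.current_tool_pos()+[0,0,.0138]
p=[*(g-[0,0,.044]),YAW,0]
o=(425,120)
ov("scene","pics/scene3.png",o,(80,75),8,plate_segs(p),"pics/g.png")
im=cv2.imread("pics/scene3.png")[o[1]:o[1]+75,o[0]:o[0]+80]
cv2.imwrite("pics/g0.png",cv2.resize(im,None,fx=8,fy=8,interpolation=cv2.INTER_CUBIC))
```

```text
(no output)
```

View pics/g.png

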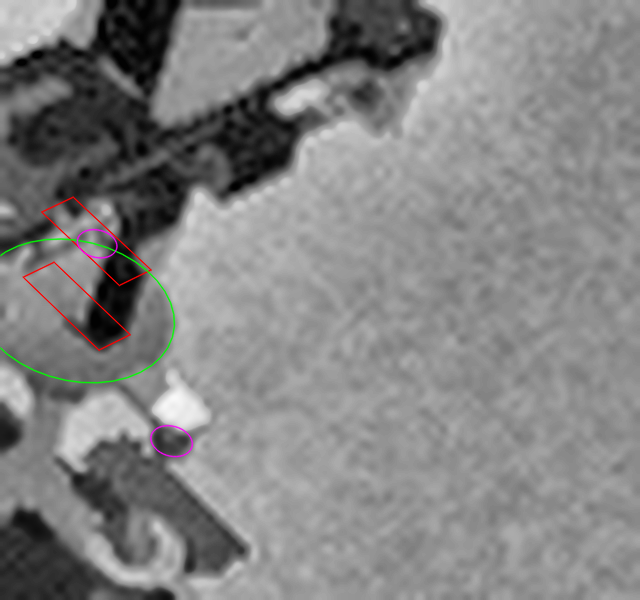

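View pics/g0.png

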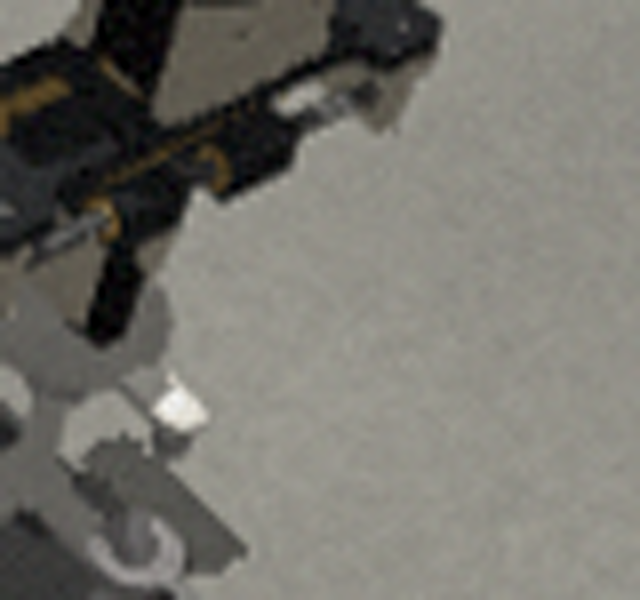

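Run:
```python
from poses import *
segs=[]
for dx,c in((-.008,(0,0,255)),(0,(0,255,255)),(.002,(0,255,0)),(.008,(255,0,0))):
    P=SEAT-[0,0,.044]+(.055+dx)*sx+[0,0,.0106]; segs.append((circ(P,.0135),c))
    P=SEAT-[0,0,.044]+(-.03+dx)*sx+[0,0,.0106]+.04*sy; segs.append((circ(P,.0135),c))
o=(415,160)
ov("scene","pics/scene3.png",o,(60,50),13,segs,"pics/g2.png")
im=cv2.imread("pics/scene3.png")[o[1]:o[1]+50,o[0]:o[0]+60]
cv2.imwrite("pics/g3.png",cv2.resize(im,None,fx=13,fy=11,interpolation=cv2.INTER_CUBIC))
```

```text
(no output)
```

View pics/g2.png

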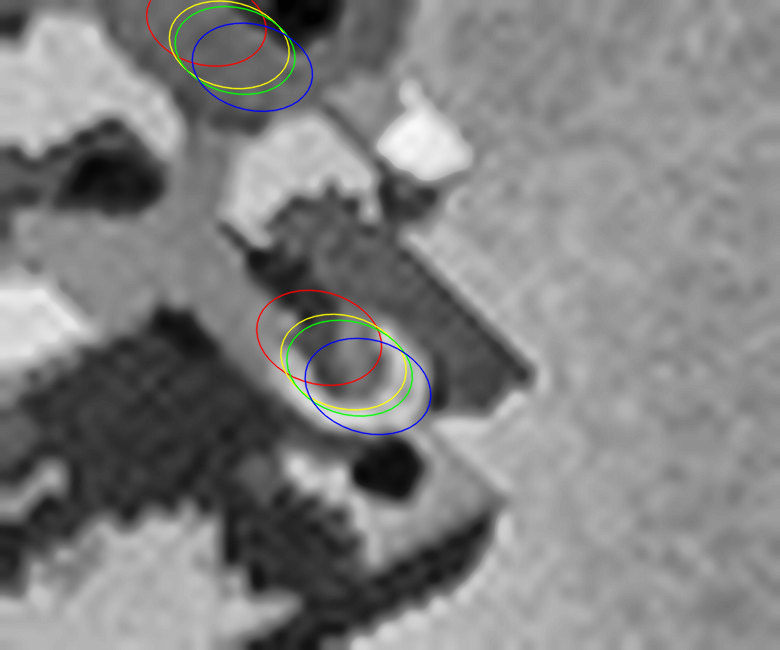

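View pics/g3.png

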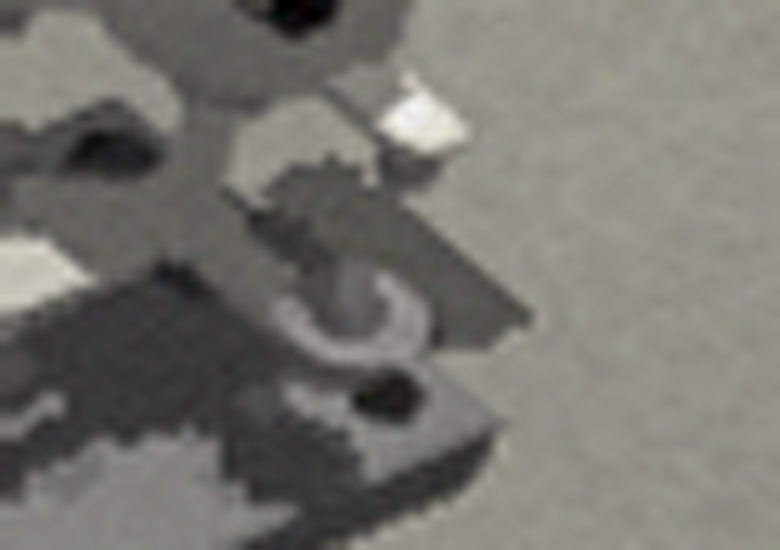

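The long foot at (447,174) agrees with the model within about 1 mm. The cone ring at scene (442,188) suggests a spider offset of +2 to +3 mm. Now I lower by feel.

```bash
cat >> poses.py <<'E'
def F(n=6):
    a=[]
    for _ in range(n): a.append(np.r_[manip.current_force(),manip.current_wrist_torque()]); manip.sleep(.02)
    return np.mean(a,0)
E
python3 - <<'E'
from poses import *
T=SEAT+.0023*sx
manip.servo_line(T+[0,0,.014-.0138],vel=.06); manip.sleep(.2)
f0=F(10); np.save("f0.npy",f0); print(f0.round(3),manip.current_clock())
for h in [.011,.009,.007,.005,.004,.003,.002,.001]:
    manip.servo_line(T+[0,0,h-.0138],vel=.03); d=F()-f0
    fx,fy=d[:3]@sx,d[:3]@sy; z=manip.current_tool_pos()[2]
    print(h,round(z+.0138-.13,4),"fx %.2f fy %.2f fz %.2f"%(fx,fy,d[2]),"m",(d[3:]@sx).round(3),(d[3:]@sy).round(3))
    if np.linalg.norm(d[:3])>2.5: break
print(manip.current_clock())
E
```

```text
[ 0.102 -0.289 -2.725 -0.052  0.154  0.007] 14.0583
0.011 0.0109 fx -0.08 fy 0.27 fz -0.16 m 0.007 0.005
0.009 0.009 fx 0.30 fy 0.24 fz 0.05 m -0.001 0.012
0.007 0.007 fx -0.14 fy 0.27 fz -0.26 m 0.019 -0.006
0.005 0.005 fx -0.04 fy 0.57 fz -0.09 m 0.009 0.009
0.004 0.004 fx -0.12 fy 0.07 fz -0.16 m -0.002 -0.018
0.003 0.003 fx 0.29 fy 0.55 fz 0.08 m -0.004 -0.01
0.002 0.0022 fx 0.15 fy 0.49 fz 0.95 m 0.065 -0.046
0.001 0.0013 fx 0.42 fy 1.05 fz 2.14 m 0.177 -0.163
16.8583
```

Run:
```python
from poses import *
f0=np.load("f0.npy"); c=SEAT+.0023*sx+[0,0,.001-.0138]
for i in range(9):
    d=F(5)-f0; fx,fy=d[:3]@sx,d[:3]@sy
    P=manip.current_tool_pos()-SEAT
    print("pos x %.2f y %.2f z %.2f"%(P@sx*1e3,P@sy*1e3,P[2]*1e3+13.8),"cmd",((c-SEAT)[2]*1e3+13.8).round(2),"f %.2f %.2f %.2f"%(fx,fy,d[2]),"m %.3f %.3f"%(d[3:]@sx,d[3:]@sy))
    if d[2]>5 : break
    st=lambda f: np.clip(f*.0005,-.0007,.0007) if abs(f)>.4 else 0
    c=c+st(fx)*sx+st(fy)*sy+[0,0,-.0005]
    manip.servo_line(c,vel=.03)
np.save("c.npy",c); print(manip.current_clock(),manip.current_finger_gap())
```

```text
pos x 2.62 y 0.22 z 1.25 cmd 1.0 f 0.84 0.96 2.29 m 0.248 -0.194
pos x 2.87 y 0.40 z 0.55 cmd 0.5 f 0.95 0.79 3.15 m 0.088 -0.263
pos x 3.12 y 0.56 z 0.02 cmd -0.0 f -0.23 -0.52 4.41 m -0.219 -0.005
pos x 3.17 y 0.62 z -0.33 cmd -0.5 f -1.05 -0.13 6.13 m -0.264 0.187
17.9417 0.013935938075773377
```

Run:
```python
from poses import *
f0=np.load("f0.npy"); c=np.load("c.npy")
def rep(s):
    d=F(5)-f0; P=manip.current_tool_pos()-SEAT
    print(s,"pos x %.2f y %.2f z %.2f"%(P@sx*1e3,P@sy*1e3,P[2]*1e3+13.8),"f %.2f %.2f %.2f"%(d[:3]@sx,d[:3]@sy,d[2]),"m %.3f %.3f"%(d[3:]@sx,d[3:]@sy),manip.current_finger_gap())
effector.close(3); rep("grip3")
c=c+[0,0,.0002]; manip.servo_line(c,vel=.03); rep("relax")
np.save("c.npy",c); print(manip.current_clock())
```

```text
grip3 pos x 3.22 y 0.80 z -0.48 f -0.50 0.36 5.71 m -0.033 0.108 0.013839119428079737
relax pos x 3.21 y 0.73 z -0.34 f -0.18 0.61 5.22 m 0.021 0.083 0.013579966492478368
18.575
```

Lateral forces and moments have fallen to near zero with three-foot support, so I release.

Run:
```python
from poses import *
c=np.load("c.npy")
effector.open_jaws(); manip.sleep(.1); print(F(4).round(2),manip.current_clock())
manip.servo_line(c+[0,0,.06],vel=.12)
manip.move_pose([.42,0,.27],QS); print(manip.current_clock())
for m in("top","scene"): cv2.imwrite(f"pics/{m}4.png",viewer.get_image(m)[:,:,::-1])
segs=[]
for dx,col in((.003,(0,255,0)),):
    p=[*(SEAT+dx*sx-[0,0,.044]),YAW,0]
    segs+=plate_segs(p)
ov("top","pics/top4.png",(160,150),(80,75),7,segs,"pics/k1.png")
ov("scene","pics/scene4.png",(395,150),(80,75),7,segs,"pics/k2.png")
cv2.imwrite("pics/k.png",np.hstack([cv2.imread("pics/top4.png")[140:260,160:300],cv2.imread("pics/scene4.png")[140:260,330:470]]).repeat(2,0).repeat(2,1))
```

```text
[-0.05 -0.05 -0.11 -0.04  0.18 -0.01] 20.0333
21.8
```

View pics/k1.png

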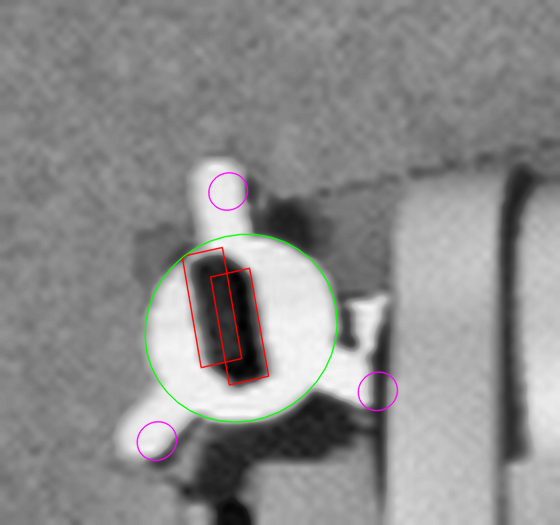

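View pics/k2.png

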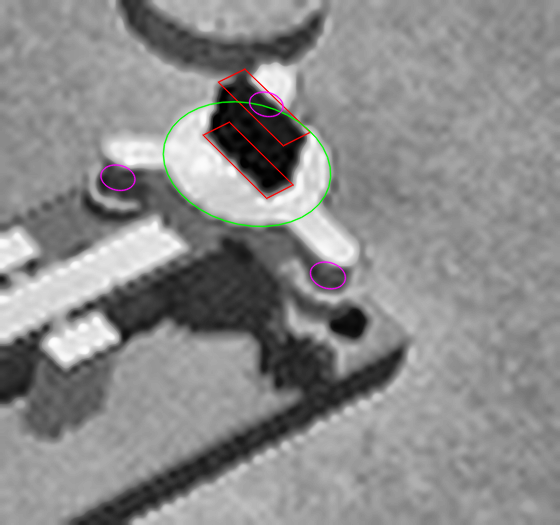

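View pics/k.png

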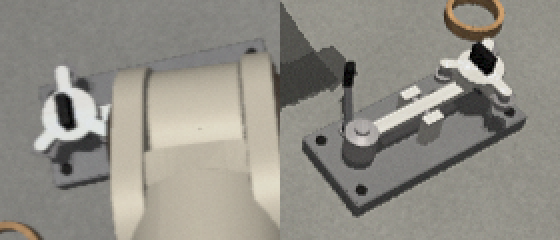

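The plate lies on the model at +3 mm: the long foot is in the cone at scene (441,189), and the flat-seat foot at (411,175). Now the lever.

```bash
cat >> poses.py <<'E'
AX=PIV+(-.045)*sx+(-.090)*sy
def knob(th,z=.05):
    a=YAW+np.pi-.6+th; return np.array([AX[0]+.08*np.cos(a),AX[1]+.08*np.sin(a),z])
E
python3 - <<'E'
from poses import *
k=knob(0); print(k)
manip.move_pose(k+[0,0,.09],QS)
f0=F(6)
manip.servo_line(k+[0,0,.02],vel=.12); manip.servo_line(k,vel=.05)
print((F(4)-f0).round(2),manip.current_clock())
effector.close(6); manip.sleep(.1)
d=F(6)-f0; np.save("f1.npy",f0)
print("gap",manip.current_finger_gap(),d[:3]@sx,d[:3]@sy,d[2],manip.current_tool_pos(),manip.current_clock())
for m in("top","scene"): cv2.imwrite(f"pics/{m}5.png",viewer.get_image(m)[:,:,::-1])
cv2.imwrite("pics/l.png",np.hstack([cv2.imread("pics/top5.png")[140:260,160:300],cv2.imread("pics/scene5.png")[140:260,330:470]]).repeat(2,0).repeat(2,1))
E
```

```text
[0.47291307 0.07389491 0.05      ]
[ 0.2   0.18 -0.25 -0.01  0.    0.01] 24.025
gap 0.015776569433560345 0.4845394726742524 -0.2744903808189508 -0.3955539981420316 [0.4730232  0.07384102 0.05002405] 25.3833
```

View pics/l.png

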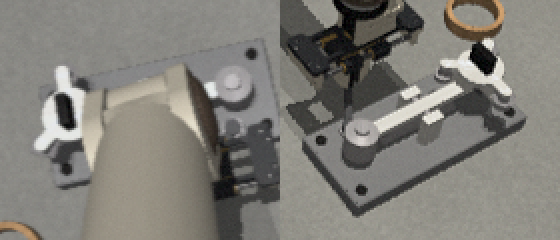

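The gap is 15.8 mm, so the knob is held, and forces are small. I swing the lever slowly.

Run:
```python
from poses import *
f0=np.load("f1.npy")
for th in np.arange(.12,1.21,.12):
    th=min(th,1.18)
    manip.servo_line(knob(th),vel=.05)
    d=manip.current_force()-f0[:3]; P=manip.current_tool_pos()
    print(round(th,2),"f %.2f %.2f %.2f"%(d@sx,d@sy,d[2]), "err",((P-knob(th))*1e3).round(2), manip.current_finger_gap().__round__(4))
    if np.linalg.norm(d)>10: print("stop"); break
print(manip.current_clock())
for m in("top","scene"): cv2.imwrite(f"pics/{m}6.png",viewer.get_image(m)[:,:,::-1])
cv2.imwrite("pics/m.png",np.hstack([cv2.imread("pics/top6.png")[140:260,160:300],cv2.imread("pics/scene6.png")[140:260,330:470]]).repeat(2,0).repeat(2,1))
```

```text
0.12 f -2.01 0.17 2.41 err [-0.92 -0.78 -0.07] 0.016
0.24 f -4.91 0.94 4.50 err [-1.27 -0.72 -0.2 ] 0.0158
0.36 f -4.16 -0.02 1.56 err [-0.56 -0.6  -0.22] 0.0161
0.48 f -2.58 -0.25 -0.91 err [ 0.13 -0.61 -0.13] 0.0158
0.6 f -0.98 -1.30 -2.65 err [ 0.36 -0.92 -0.  ] 0.0158
0.72 f -0.71 -0.21 -1.22 err [ 0.44 -1.    0.07] 0.0156
0.84 f -0.88 -0.72 -1.17 err [ 0.55 -0.91  0.1 ] 0.0161
0.96 f -1.40 -1.25 -0.96 err [ 0.67 -0.84  0.12] 0.0154
1.08 f 0.02 0.03 -1.72 err [ 0.77 -0.76  0.1 ] 0.0157
1.18 f -1.38 0.08 -1.29 err [ 0.58 -0.52  0.03] 0.0162
28.8667
```

View pics/m.png

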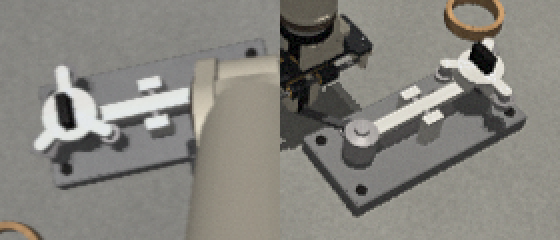

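Run:
```python
from poses import *
f0=np.load("f1.npy")
manip.sleep(1.5); a=viewer.get_image("scene"); manip.sleep(1.0); b=viewer.get_image("scene"); manip.sleep(.5)
d=manip.current_force()-f0[:3]; print(d,manip.current_tool_pos(),manip.current_clock())
ref=cv2.imread("pics/scene5.png")[:,:,::-1]
def sh(x,y,w): 
    x0,y0,x1,y1=w; g=lambda i:cv2.cvtColor(np.ascontiguousarray(i[y0:y1,x0:x1]),cv2.COLOR_RGB2GRAY).astype(np.float32)
    return np.round(cv2.phaseCorrelate(g(x),g(y),cv2.createHanningWindow((x1-x0,y1-y0),cv2.CV_32F))[0],2)
for nm,w in(("plate",(408,150,462,205)),("cw",(360,196,384,222)),("post",(395,188,414,207))): print(nm,"arrest->free",sh(ref,b,w),"1s apart",sh(a,b,w))
cv2.imwrite("pics/n.png",cv2.resize(b[140:260,330:470,::-1],None,fx=5,fy=5,interpolation=cv2.INTER_CUBIC))
```

```text
[ 0.93253413 -0.19491422 -0.94693101] [ 0.48666804 -0.01402627  0.05002937] 32.0667
plate arrest->free [-0.09 -0.14] 1s apart [ 0.05 -0.05]
cw arrest->free [-0.17  0.52] 1s apart [-0.13  0.51]
post arrest->free [ 0.04 -0.11] 1s apart [ 0.05 -0.12]
```

View pics/n.png

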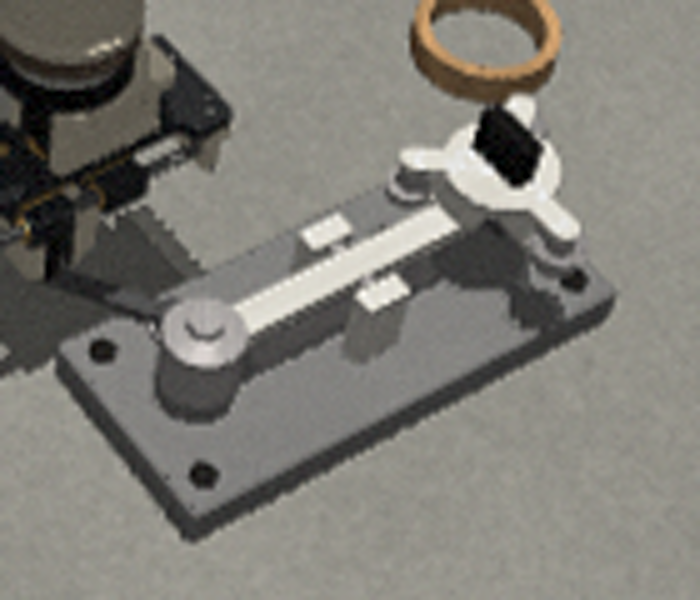

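The beam floats still near level: the plate shifted less than 0.2 px, and the lever lies over at scene (340,197). I nudge the lever to its stop to be sure, wait, and then bring it back.

Run:
```python
from poses import *
f0=np.load("f1.npy")
for th in(1.21,1.24,1.27):
    manip.servo_line(knob(th),vel=.03); d=F(3)[:3]-f0[:3]; t=np.array([-np.sin(YAW+np.pi-.6+th),np.cos(YAW+np.pi-.6+th),0])
    print(th,"tangential",(d@t).round(2))
    if d@t<-4: break
manip.servo_line(knob(1.18),vel=.03)
manip.sleep(2.5); print(manip.current_clock())
for th in list(np.arange(1.08,.05,-.12))+[.03,0.0,-.03]:
    manip.servo_line(knob(th),vel=.05)
    d=manip.current_force()-f0[:3]; t=np.array([-np.sin(YAW+np.pi-.6+th),np.cos(YAW+np.pi-.6+th),0])
    print(round(th,2),"tan %.2f"%(d@t),d.round(2))
    if np.linalg.norm(d)>10: print("stop"); break
    if th<.05 and F(3)[:3]@t-f0[:3]@t>4: print("at stop"); break
print(manip.current_clock(),manip.current_tool_pos())
```

```text
1.21 tangential -5.11
35.1167
1.08 tan -1.04 [-1.29  0.33  1.56]
0.96 tan -2.14 [-5.94 -0.96  5.04]
0.84 tan -1.65 [-5.24 -0.45  2.16]
0.72 tan -1.62 [-4.56  0.36 -0.44]
0.6 tan -1.35 [-1.85  1.06 -2.65]
0.48 tan 0.11 [-1.65 -0.18 -3.17]
0.36 tan -0.88 [-1.03  0.96 -2.8 ]
0.24 tan -0.46 [-0.07  0.48 -2.06]
0.12 tan -0.80 [-1.19  1.23 -1.63]
0.03 tan -1.22 [-0.15  1.39 -1.51]
0.0 tan -0.09 [ 0.27 -0.02 -0.79]
-0.03 tan 5.46 [-3.7  -4.26  1.55]
at stop
39.1 [0.47334224 0.07475107 0.04992797]
```

Both stops were felt, at about 1.21 and about -0.02 on my scale. I let go and clear.

Run:
```python
from poses import *
manip.servo_line(knob(-.015),vel=.03)
effector.open_jaws(); manip.sleep(.1)
manip.servo_line(knob(-.015)+[0,0,.1],vel=.12)
manip.move_pose([.36,-.12,.3],QS); manip.sleep(.5)
print(manip.current_clock(),F(4).round(2))
for m in("top","scene"): cv2.imwrite(f"pics/{m}7.png",viewer.get_image(m)[:,:,::-1])
p=[*(SEAT+.003*sx-[0,0,.044]),YAW,0]; S=plate_segs(p)+[(circ(knob(0,.085),.008),(0,255,255))]
ov("scene","pics/scene7.png",(335,140),(140,100),5.5,S,"pics/o.png")
ov("top","pics/top7.png",(160,150),(140,95),5.5,S,"pics/o2.png")
ref=cv2.imread("pics/scene4.png");b=cv2.imread("pics/scene7.png")
def sh(x,y,w): 
    x0,y0,x1,y1=w; g=lambda i:cv2.cvtColor(np.ascontiguousarray(i[y0:y1,x0:x1]),cv2.COLOR_BGR2GRAY).astype(np.float32)
    return np.round(cv2.phaseCorrelate(g(x),g(y),cv2.createHanningWindow((x1-x0,y1-y0),cv2.CV_32F))[0],2)
for nm,w in(("plate",(408,150,462,205)),("cw",(360,196,384,222)),("knob",(355,165,372,200))): print(nm,sh(ref,b,w))
```

```text
43.25 [-0.15  0.17  0.22 -0.04  0.17  0.01]
plate [0.12 0.02]
cw [0.02 0.59]
knob [0.36 0.1 ]
```

View pics/o.png

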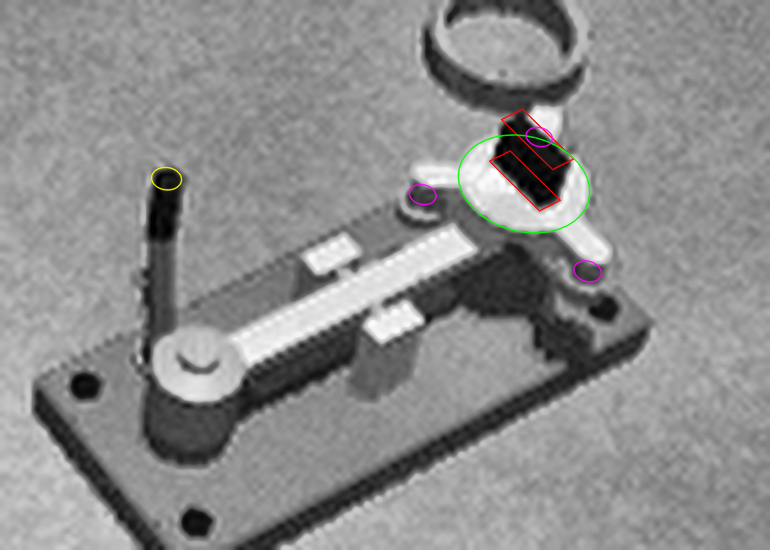

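View pics/o2.png

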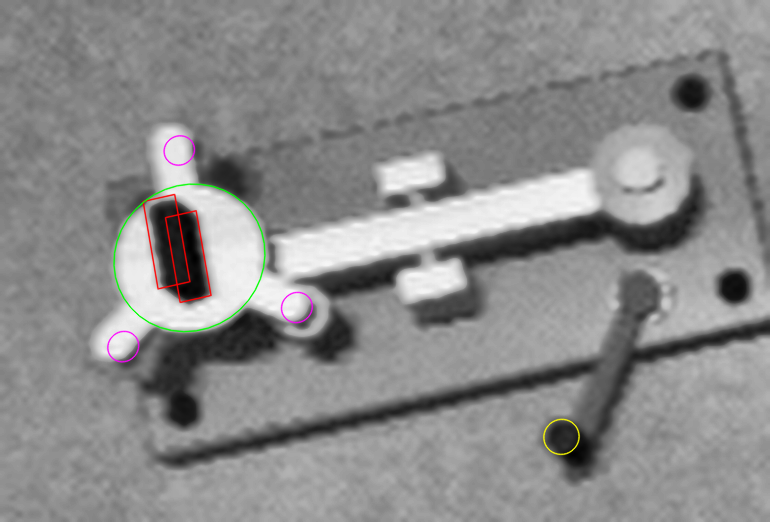

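The knob is back at its starting pixel, and the plate lies in the seats, within about 0.1 px of where it was before the swing. The hand is clear.

Run:
```python
from bench import manip
print(manip.hand_in(), manip.current_clock())
```

```text
the job is handed in; nothing more can be done
the job is handed in; nothing more can be done
```

The job is done and handed in at about 43 s on the robot's clock, against the 72 s limit; no verdict was reported.

**Plate:** I took the wiped grey plate off its sloping rest and lowered it by feel onto the spider, which stands about 3 mm to the +x side. The feet touched about 2 mm high. Following the side forces sideways brought all three down, with side forces and moments near zero before I let go. The most I pressed was about 6 N.

**Beam:** I swung the lever to its far stop, felt at about 1.2 rad. The beam stayed near level and still for about 5 s while I held the lever over. I then swung the lever back until the home stop was felt, and let go of it.

**Last checks:**
- **Final pictures:** the plate is within about 0.1 px of where it sat before the swing, the knob is within about 0.4 px of its arrested place, and the hand is clear.
- **Force on the tool:** near zero after the hand was withdrawn.
- **One disagreement:** the image-shift check gave about 0.5 px vertically for the counterweight. It showed the same between two pictures of the still beam, and the plate end did not move, so I took it as an artefact of that small window.
- **Bystanders:** the arm kept well clear of the tin, cup and tape roll. I did not measure them again afterwards; only the tape roll was in the last close view.

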